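# Comb loose dowel pins into a grooved pin tray with a rake

### The job

Three dowel pins lie askew on the pin tray. Take the rake by its grip, set it down on the flat end of the tray so that its head rests on both side rails, whose height and slope differ a little each time, and, keeping it pressed lightly but firmly on both rails all the way (about 10 N, never more than 35 N on tray or pin), comb it slowly to the far end, so that every pin drops into a groove; if it catches, back off a little and go on, and comb again if need be. Then stand the rake upright on the bench, clear of the tray, and leave the small things round about alone.

Things in the scene. Friction and masses are not known exactly. Their poses are not given: they have to be found in the camera images.
- pin_tray: grooved aluminium pin tray, screwed to the bench (cannot move), 150 x 227 mm, about 41 mm high. Origin: on its underside. x runs along the grooves, y is the combing direction, z up. Along y: flat apron -110 to -20 mm, five grooves -20 to +83.5 mm, flat end land +83.5 to +105 mm, low end walls (30 mm high, 6 mm thick) at -113 and +108 mm.
- tray_apron (a point): centre of the tray's flat apron, on its surface. Apron, ridge tops and end land are all 22.5 mm above the bench. A pin lying on top has its centre at 29.5 mm. At the start no pin reaches below y = -75 mm on the apron, so the rake (its middle at y = -90 mm) finds room there.
- tray_groove1 (a point): centre of the floor of the groove next to the apron. Grooves are straight, along the tray's x, 110 mm long, 17.5 mm wide, 14.5 mm deep (floor 8 mm above the bench), 21.5 mm apart, with 4 mm round-topped ridges between. Each takes one pin, which then lies 0.5 mm below the ridge tops, its centre 15 mm above the bench.
- tray_groove5 (a point): centre of the floor of the fifth groove, the one next to the end land
- tray_rail (a point): nominal middle of the top of one of the two rigid steel side rails (x = -61 and +61 mm, 12 mm wide, inner faces 110 mm apart, as long as the tray). The rails were clamped by hand, both alike: their tops lie 39.8 to 41.8 mm above the bench at mid-length and slope up or down along y by up to 0.02 rad. This setting is not measured and does not move in use: feel for it.
- pin_0_mid (a point): loose plain steel dowel pin, a bright cylinder 14 mm in diameter and 80 mm long (about 95 g), one of three alike, lying askew on top of the tray at the start; this point is its centre. (The pin rolls, so only the direction of its length means anything.)
- pin_1_mid (a point): loose plain steel dowel pin, a bright cylinder 14 mm in diameter and 80 mm long (about 95 g), one of three alike, lying askew on top of the tray at the start; this point is its centre. (The pin rolls, so only the direction of its length means anything.)
- pin_2_mid (a point): loose plain steel dowel pin, a bright cylinder 14 mm in diameter and 80 mm long (about 95 g), one of three alike, lying askew on top of the tray at the start; this point is its centre. (The pin rolls, so only the direction of its length means anything.)
- pin_0: the same pin as pin_0_mid; the body's x axis runs along its length (origin on its surface: use the point pin_0_mid for the position)
- pin_1: the same pin as pin_1_mid; the body's x axis runs along its length (origin on its surface: use the point pin_1_mid for the position)
- pin_2: the same pin as pin_2_mid; the body's x axis runs along its length (origin on its surface: use the point pin_2_mid for the position)
- rake: loose rake standing upright on the bench on its fins, about 160 g, 79 mm high, rigid. Origin: centre of the fins' undersides. x runs along the head, y across it, z up. Five black fins 20 mm deep along y, 6 mm thick, at x = -40, -20, 0, 20, 40 mm, reach 15 mm below the head; on the head's middle stands a wooden grip, 40 mm along x, 18 mm along y, from 29 to 79 mm above the origin.
- rake_head (a point): middle of the underside of the rake's black head (142 mm along x, 22 mm along y, 14 mm high), 15 mm above the fins' undersides. With the head resting on the tray's rails, parallel to the grooves (either way round), the fins hang between the rails 0.5 to 6 mm above the ridges, as the rails are set.
- rake_grip (a point): where to take the rake's wooden grip from above (fingers closing across its 18 mm, along the rake's y): on its axis, 57 mm above the fins' undersides
- rake_foot (a point): the rake's origin: centre of its fins' undersides, bench height when it stands on the bench. To the left of rake and tray (y above about -0.14 m, x about 0.47 to 0.7 m) stands a fixed lift stage; an arm coming from the left swings round in front of it, near x = 0.4 m, about 0.35 m above the bench.
- block: bystander: loose small metal block 30 x 50 x 20 mm, origin at its underside; leave alone
- collar: bystander: loose ring, 26 mm across, 16 mm high, origin at its underside; leave alone
- loupe_b: bystander: loose black loupe, 34 mm across, 31 mm high, origin at its underside; leave alone

How it is judged:
By the outcome, as a careful person would: the job done as asked, in the order asked, and still so for the second after the job is handed in, with the robot touching nothing.
It also fails if it takes over 72 s, if anything falls off the work surface, if the arm or the gripper's body presses on something with over 40 N, if the wrist force passes 120 N, or if a joint passes its speed limit or range.

### The arm

A 6-joint arm with a two-finger parallel gripper is mounted at the origin on a cart in front of the work surface, level with it; the furniture and walls round the work are solid. World frame = base frame: x ahead of the robot, y to its left, z up, the work surface at z = 0. Lengths are in m, angles in degrees, forces in N, time in s.
With the tool pointing down it reaches from about 0.4 to 0.825 m from the base axis. Payload 7 kg.
Tool frame: the origin (TCP) lies at the very end of the fingers, on their centre line; the grasp point (between the pads) lies 19 mm behind it (r.grasp_offset is the z of the grasp point in the tool frame, in m); z points along the fingers, y is the direction in which the jaws open and shut (so a half turn about z gives the same grasp; the last joint's range is limited). The gripper opens to 88 mm and grips with 3 to 60 N. Pads are 19 mm wide; open, the fingers measure 130 mm over their backs; the gripper's body (78 mm by 193 mm) begins 47 mm behind the grasp point.
Start: joints at [-49.899, 20.546, 0.682, 0, -70.136, -16.507], TCP at [0.27, -0.619, 0.227] pointing down, gripper open.
Joint ranges: [-176.03, 176.03], [-82.01, 121.73], [-58.28, 71.71], [-173.87, 95.51], [-174.79, -0.11], [-173.66, 173.66]. Speed limits (degrees/s): [136.94, 136.94, 172.46, 180, 180, 180].

### API

Orientations are given as [roll, pitch, yaw] about the fixed x, y, z axes, in that order (R = Rz(yaw) Ry(pitch) Rx(roll)).
In Python, from plant import r gives the robot as it stands.
- The arm moves only by the tool carry_out, never from a script. Its argument "plan" is a list of rows, each a list of 6 numbers: the shift along the world's x, y, z in m, then the turn, a rotation vector about the world's x, y, z in rad. In form: [[tx, ty, tz, wx, wy, wz], ...]. A call has 1 to 12 rows; each row shifts and turns the pose as measured when the row begins; what a row does not reach is not made up. A row lasts 1/12 s, in which the tool goes at most 41.7 mm and 7.16 degrees, less where a joint would pass 70% of its speed; a pose out of reach is approached as far as the arm can. A call with a gripper value outside its range is refused whole. "fingers" is the closure, from -1 (fully open) to 1 (shut), set as the call begins (left out, the last holds). The fingers move at their own pace and stop on an object; "force" is the grip in N (left out, the last holds). Time passes only in rows, so rows that do not move let the fingers close. It gives the time, the measured TCP pose, the force and the opening at its end, in the units of the state.
- r.get_state(): the state, without advancing time (a new reading comes with each control period).
- r.capture(name): name is "side" or "top"; returns the picture (480x640x3 uint8, red, green, blue); there is no depth.
- r.camera_model(name): a dict with "fov_y" (degrees; the focal length in pixels is half the picture's height over the tangent of half this angle, whatever the lens; pixels are square), "cx", "cy" (the principal point, pixels), "k1" (the pictures are not rectified: a ray, as slopes to the right and down, at radius r is drawn at 1 + k1 r^2 times it, then the intrinsics apply), "R" (3x3) and "t" (3): a world point X has camera coordinates R X + t. Camera axes: x right, y down, z forward; pixel columns grow to the right and rows downward; lengths in m; the calibration is good to about 2 mm. A picture is of the moment at which its call begins. camera_model takes no time and is no camera call.
- r.close_job(): hands the job in, once; it reports no verdict.
The state is a dict: "time_s": time; "joints": joint angles; "qd": joint speeds; "joint_torque": joint torques, N m; "tcp_pos": TCP position; "eef_rot": TCP orientation; "contact_force": force on the tool from outside, world axes, zero at the start; "moment": the same for the moment, N m; "gripper_width": finger opening in m.
Only numpy, scipy, OpenCV 4.12 (cv2) and the standard library are available. Lean on these libraries where they do the work, as an engineer would, in place of code of your own. Each camera call takes 0.05 s, during which the arm holds its last target.

## Working session

There is one attempt and no reset: what is moved stays moved. The work goes in short steps, Python scripts to look and compute and a tool call to move; the robot and the scene stay as the last step left them, time stands still between calls to the robot, and variables do not carry over. Pictures are saved under pics/ and viewed, and the job is handed in when it is done.

Besides the shell and the picture viewer there is one more tool, called after "Emit:" as a command line: name --pt "numbers of a row" for each row, then --argument value for the rest. carry_out: Moves the arm, as the interface text tells. Its arguments: {"type":"object","properties":{"plan":{"type":"array"},"fingers":{"type":"number"},"force":{"type":"number"}},"required":["plan"]}

```bash
ls; mkdir -p pics; python3 - <<'E'
from plant import r
import cv2
print(r.get_state())
for n in("side","top"):
    cv2.imwrite(f"pics/{n}0.png",r.capture(n)[:,:,::-1]); print(n,r.camera_model(n))
print(r.grasp_offset)
E
```

```text
pics
{'time_s': 0.0, 'joints': array([-4.98973731e+01,  2.05907011e+01,  6.35366864e-01, -1.99375807e-02,
       -7.01340167e+01, -1.65060065e+01]), 'qd': array([-0.00297346,  0.06005435, -0.05455556,  0.02283539, -0.01067722,
       -0.05080516]), 'joint_torque': array([-1.62929398e-03, -5.82717812e+01,  2.93046552e+01,  6.99687481e+00,
        6.84214581e-03, -1.89465595e-04]), 'tcp_pos': array([ 0.26998462, -0.61814784,  0.22564363]), 'eef_rot': array([ 1.79909006e+02, -7.41811313e-03, -1.56410163e+02]), 'contact_force': array([-0.59941874, -0.67523751,  1.17898343]), 'moment': array([ 0.05317121, -0.0296674 , -0.00090211]), 'gripper_width': 0.08778628966979671}
side {'fov_y': 53.61318085092086, 'cx': 310.2621304947228, 'cy': 243.48276880015683, 'k1': -0.051955163295457976, 'R': array([[ 0.84301243, -0.53775491,  0.01223532],
       [-0.30788529, -0.50105906, -0.80879321],
       [ 0.44106314,  0.67805565, -0.58796584]]), 't': array([-0.62246825,  0.07591619,  0.88007761])}
top {'fov_y': 45.90007392031695, 'cx': 326.6605223343203, 'cy': 243.59939846493117, 'k1': 0.015315105424477862, 'R': array([[ 0.01824938, -0.99970284,  0.01616151],
       [-0.98500566, -0.02074989, -0.17126965],
       [ 0.17155411, -0.01279361, -0.98509163]]), 't': array([-0.31486384,  0.51626906,  0.90695988])}
-0.0188
```

View pics/side0.png

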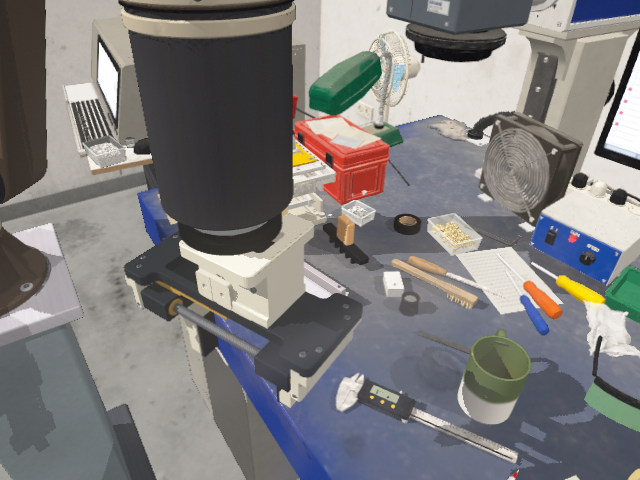

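View pics/top0.png

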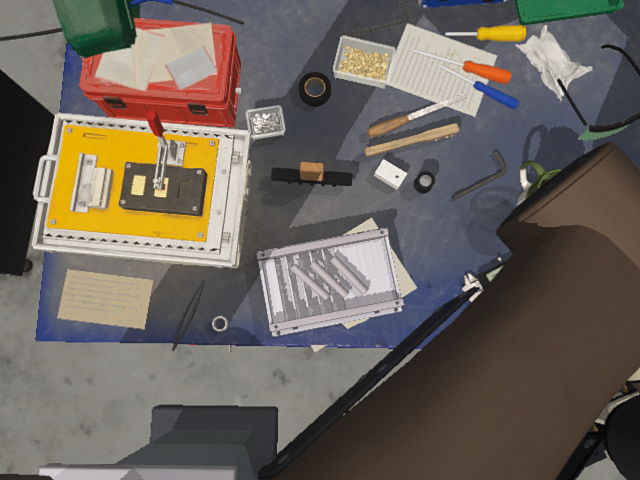

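```bash
cat > h.py <<'E'
import numpy as np, cv2
from plant import r
def cam(n):
    m=r.camera_model(n); f=240/np.tan(np.radians(m['fov_y']/2)); return m,f
def ray(n,u,v):
    m,f=cam(n); d=np.array([(u-m['cx'])/f,(v-m['cy'])/f]); s=d.copy()
    for _ in range(20): s=d/(1+m['k1']*(s@s))
    R=np.array(m['R']);t=np.array(m['t'])
    return -R.T@t, R.T@np.array([s[0],s[1],1])
def onz(n,u,v,z):
    o,d=ray(n,u,v); return o+d*(z-o[2])/d[2]
def proj(n,X):
    m,f=cam(n); c=np.array(m['R'])@np.array(X)+np.array(m['t']); s=c[:2]/c[2]; s=s*(1+m['k1']*(s@s))
    return s*f+[m['cx'],m['cy']]
E
python3 - <<'E'
import cv2
i=cv2.imread('pics/top0.png')
cv2.imwrite('pics/top0_tray.png',cv2.resize(i[210:350,240:425],None,fx=4.2,fy=4.2,interpolation=cv2.INTER_CUBIC))
cv2.imwrite('pics/top0_rake.png',cv2.resize(i[145:205,260:445],None,fx=4.2,fy=4.2,interpolation=cv2.INTER_CUBIC))
E
```

```text
(no output)
```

View pics/top0_tray.png

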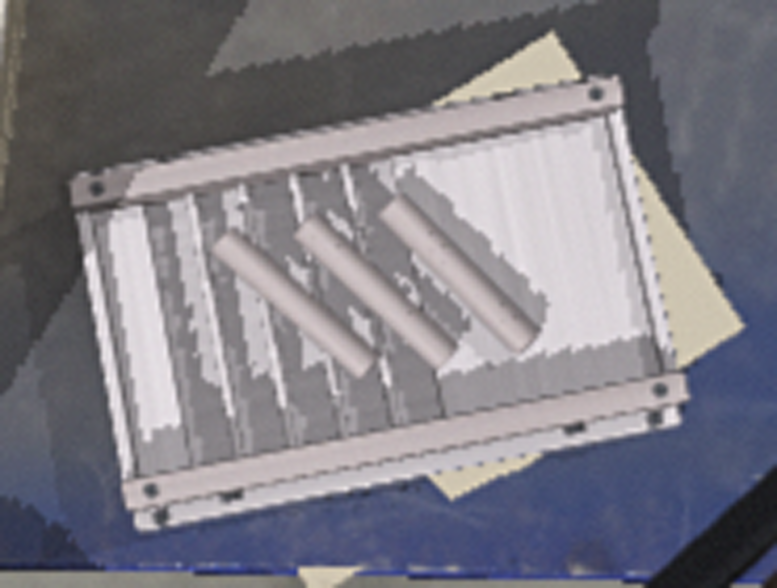

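View pics/top0_rake.png

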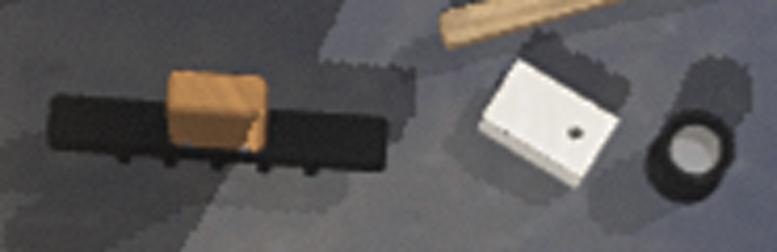

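```bash
python3 - <<'E'
from h import *
def c(x,y,z,ox=240,oy=210): return onz('top',ox+(x+.5)/4.2-.5,oy+(y+.5)/4.2-.5,z)
ul=(c(70,180,.041)+c(82,211,.041))/2; ur=(c(615,76,.041)+c(623,106,.041))/2
ll=(c(122,482,.041)+c(132,510,.041))/2; lr=(c(683,372,.041)+c(690,400,.041))/2
print(ul,ur,ll,lr); C=(ul+ur+ll+lr)/4
y=(ul+ll-ur-lr)/4; x=(ul+ur-ll-lr)/4
print(C,np.linalg.norm(x),np.linalg.norm(y),np.degrees(np.arctan2(-y[0],y[1])),np.degrees(np.arctan2(x[1],x[0])))
a=np.arctan2(-y[0],y[1]); ey=y/np.linalg.norm(y); ex=np.array([ey[1],-ey[0],0])
for n,p in dict(p0=[(227,242),(366,365)],p1=[(308,227),(445,357)],p2=[(394,207),(527,342)]).items():
    for q in p:
        w=c(*q,.033)-C; print(n,w@ex,w@ey)
# rake: head top corners z=.029
k=[c(50,95,.029,260,145),c(388,116,.029,260,145),c(386,172,.029,260,145),c(50,150,.029,260,145)]
print(np.round(k,4),np.mean(k,0)); d=k[1]+k[2]-k[0]-k[3]; print(np.degrees(np.arctan2(d[1],d[0])),np.linalg.norm(d)/2)
g=[c(168,72,.079,260,145),c(266,76,.079,260,145),c(262,122,.079,260,145),c(168,118,.079,260,145)]
print(np.round(g,4),np.mean(g,0))
for nm,z,q in [('block',.02,[(520,60),(620,122),(578,178),(482,120)]),('loupe',.031,[(695,150)])]:
    print(nm,np.mean([c(*p,z,260,145) for p in q],0))
print('collar',onz('top',220,324,.016))
print('stage edge',onz('top',250,150,.1),onz('top',242,265,.1))
E
python3 - <<'E'
import cv2
i=cv2.imread('pics/side0.png')
cv2.imwrite('pics/side0_c.png',cv2.resize(i[130:330,280:480],None,fx=3,fy=3,interpolation=cv2.INTER_CUBIC))
E
```

```text
[ 0.4995025 -0.1890334  0.041    ] [ 0.54687582 -0.40711973  0.041     ] [ 0.38075709 -0.21369061  0.041     ] [ 0.42808202 -0.43393777  0.041     ]
[ 0.46380436 -0.31094538  0.041     ] 0.06076315655331868 0.11211155537038069 12.190907820689974 12.227063270108278
p0 0.03168360049913839 0.055832684089721085
p0 -0.027713386339655498 0.010369206246307517
p1 0.03143297496696856 0.02260920410890461
p1 -0.030651221590996768 -0.021319888499789386
p2 0.032801355268083136 -0.013113671692368564
p2 -0.031074154962382458 -0.054835252585115984
[[ 0.6593 -0.2058  0.029 ]
 [ 0.6535 -0.347   0.029 ]
 [ 0.6293 -0.3465  0.029 ]
 [ 0.6356 -0.2066  0.029 ]] [ 0.6444565  -0.27645956  0.029     ]
-92.4540008235659 0.14071995899687376
[[ 0.6542 -0.2567  0.079 ]
 [ 0.6535 -0.2956  0.079 ]
 [ 0.6345 -0.2944  0.079 ]
 [ 0.6353 -0.2572  0.079 ]] [ 0.64439056 -0.2759391   0.079     ]
block [ 0.65617639 -0.4159607   0.02      ]
loupe [ 0.64114433 -0.47506118  0.031     ]
collar [ 0.38602655 -0.1272701   0.016     ]
stage edge [ 0.66540162 -0.17615096  0.1       ] [ 0.47615698 -0.17136878  0.1       ]
```

View pics/side0_c.png

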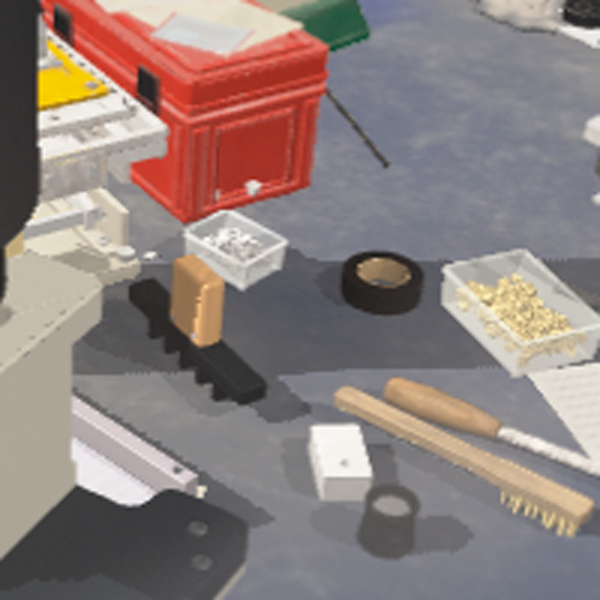

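Emit:
carry_out --pt "0.026 0.024 -0.002 0 0 0.08" --pt "0.026 0.024 -0.002 0 0 0.1" --pt "0.026 0.024 -0.002 0 0 0.1" --pt "0.026 0.024 -0.002 0 0 0.1" --pt "0.026 0.024 -0.002 0 0 0.1" --pt "0.026 0.024 -0.002 0 0 0.1" --pt "0.026 0.024 -0.002 0 0 0.1" --pt "0.026 0.024 -0.002 0 0 0.1" --pt "0.026 0.024 -0.002 0 0 0.1" --pt "0.026 0.024 -0.002 0 0 0.1" --pt "0.026 0.024 -0.002 0 0 0.1" --pt "0 0 0 0 0 0" --fingers -0.3

```text
time_s: 1.1
tcp_pos: [0.5621, -0.3399, 0.1965]
eef_rot: [179.4, 0.0, -91.9]
contact_force: [-0.8, -0.5, 0.4]
gripper_width: 0.0571
```

Emit:
carry_out --pt "0.025 0.02 -0.01 0 0 0" --pt "0.025 0.02 -0.01 0 0 0" --pt "0.022 0.018 -0.01 0 0 -0.008" --pt "0.01 0.006 -0.01 0.01 0 0" --pt "0 0 0 0 0 0" --pt "0 0 0 0 0 0"

```text
time_s: 1.6
tcp_pos: [0.6479, -0.2695, 0.152]
eef_rot: [179.2, 0.7, -92.1]
contact_force: [0.2, -0.3, -0.1]
gripper_width: 0.0573
```

```bash
python3 - <<'E'
from h import *
print(r.get_state())
a=r.capture('side')[:,:,::-1];b=r.capture('top')[:,:,::-1]
cv2.imwrite('pics/s1.png',a);cv2.imwrite('pics/t1.png',b)
print(r.get_state()['tcp_pos'])
E
```

```text
{'time_s': 1.6, 'joints': array([-7.05536555e+00,  2.64018058e+01,  6.41404998e-02, -6.55927099e-01,
       -6.45555068e+01,  5.28643237e+00]), 'qd': array([ 0.31171925,  1.76292527, -0.23767015, -0.77028291,  0.22260738,
        0.28239711]), 'joint_torque': array([ 9.18110088e-01, -6.27964497e+01,  2.75068080e+01,  6.36571169e+00,
        5.64172631e-02, -7.05491728e-02]), 'tcp_pos': array([ 0.64793168, -0.26950458,  0.152028  ]), 'eef_rot': array([179.1632961 ,   0.66776265, -92.06023856]), 'contact_force': array([ 0.1909817 , -0.34617881, -0.14862331]), 'moment': array([-0.05180546,  0.1054581 , -0.02267902]), 'gripper_width': 0.057320961066319044}
[ 0.64722907 -0.27019699  0.15246079]
```

View pics/s1.png

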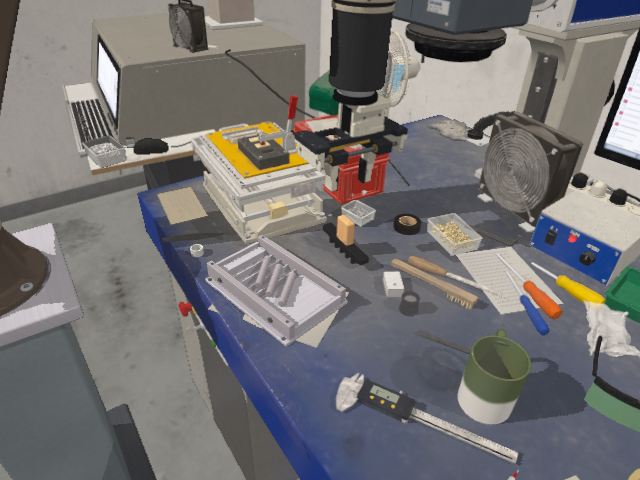

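View pics/t1.png

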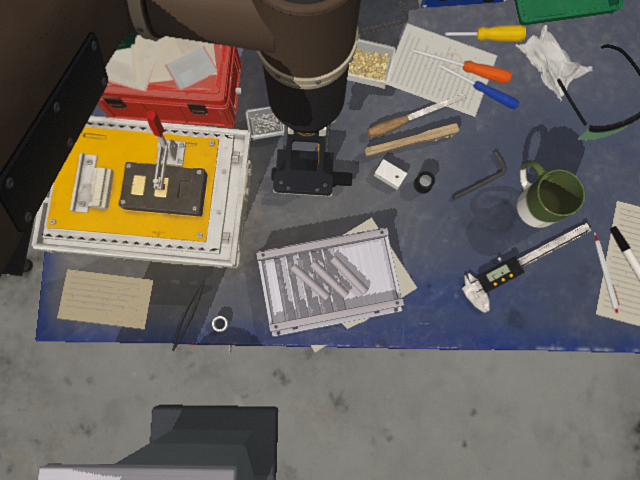

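```bash
cat >> h.py <<'E'
def tri(a,b):
    o1,d1=ray('side',*a);o2,d2=ray('top',*b)
    s=np.linalg.lstsq(np.c_[d1,-d2],o2-o1,rcond=None)[0]
    p,q=o1+d1*s[0],o2+d2*s[1]; return (p+q)/2,np.linalg.norm(p-q)
E
python3 - <<'E'
from h import *
# approach corners
print('plate corner (near tray)',tri((232,232),(240,265)))
print('plate far corner',tri((325,180),(250,130)))
print('lever',tri((293,98),(152,118)))
# rake grip top in side view
i=cv2.imread('pics/s1.png'); 
cv2.imwrite('pics/s1c.png',cv2.resize(i[180:340,190:390],None,fx=4,fy=3.75,interpolation=cv2.INTER_CUBIC))
for X in [(0.6444,-0.2762,.0),(0.6444,-0.2762,.079),(0.6444,-0.2762,.029)]: print(proj('side',X))
E
```

```text
plate corner (near tray) (array([ 0.46910213, -0.15579737,  0.04402491]), np.float64(0.030130530843985457))
plate far corner (array([ 0.68139053, -0.17058027,  0.11071332]), np.float64(0.029124609267136038))
lever (array([ 0.65308902, -0.0624278 ,  0.25538499]), np.float64(0.0008743481080303214))
[343.9419085  251.21412382]
[346.11055306 218.999674  ]
[344.71559112 239.74933288]
```

View pics/s1c.png

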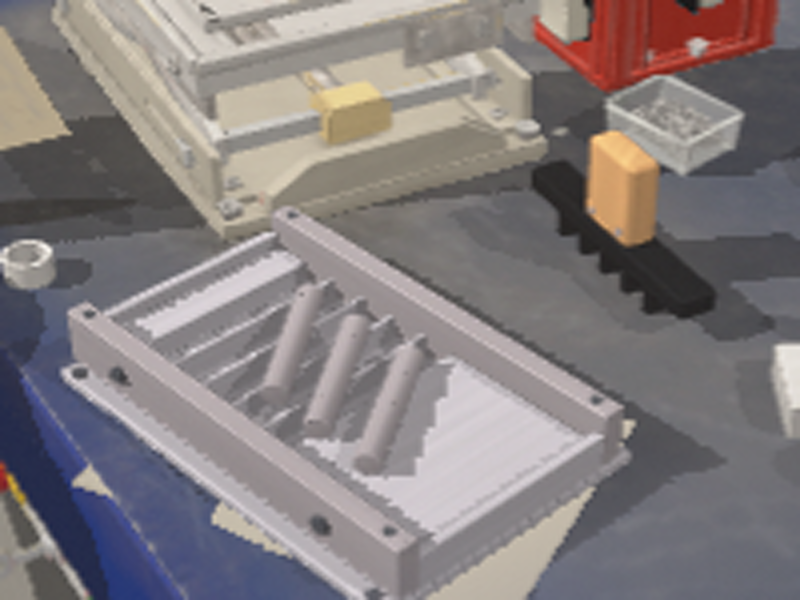

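```bash
python3 - <<'E'
from h import *
for b in [(240,266),(236,263),(243,258)]: print(tri((239,199),b))
print(tri((246,242),(240,266)))
print(tri((322,184),(250,130)),tri((325,178),(250,125)))
E
```

```text
(array([ 0.46947987, -0.17128654,  0.12565634]), np.float64(0.003558647710936082))
(array([ 0.47368854, -0.16394075,  0.12083051]), np.float64(0.005553913040112877))
(array([ 0.47566806, -0.17325807,  0.12612029]), np.float64(0.016567067663156097))
(array([ 0.48417831, -0.15491496,  0.00979161]), np.float64(0.004473460120134954))
(array([ 0.68065819, -0.16795724,  0.101659  ]), np.float64(0.03760376794641428)) (array([ 0.68515581, -0.1697851 ,  0.11519878]), np.float64(0.03508395711909773))
```

```bash
cat >> h.py <<'E'
from scipy.spatial.transform import Rotation as Ro
def delta(pos,yaw):
    s=r.get_state(); cur=Ro.from_euler('xyz',s['eef_rot'],degrees=True)
    tgt=Ro.from_euler('xyz',[180,0,yaw],degrees=True)
    print('t',s['time_s'],'dp',np.round(np.array(pos)-s['tcp_pos'],4),'dw',np.round((tgt*cur.inv()).as_rotvec(),4),'F',np.round(s['contact_force'],1),'M',np.round(s['moment'],2),'w',round(s['gripper_width'],4))
    return s
TC=np.array([.4638,-.3109]);A=np.radians(12.2);EX=np.array([np.cos(A),np.sin(A)]);EY=np.array([-np.sin(A),np.cos(A)])
def tray(x,y): return TC+x*EX+y*EY
E
python3 -c "
from h import *
delta([.6444,-.2762,.1],-92.4)"
```

```text
t 1.7 dp [-0.0028 -0.006  -0.0525] dw [-0.0122 -0.0139 -0.0049] F [-0.1 -1.   0.6] M [-0.02  0.1  -0.01] w 0.0566
```

Emit:
carry_out --pt "-0.0015 -0.003 -0.015 -0.006 -0.007 -0.0025" --pt "-0.0015 -0.003 -0.015 -0.006 -0.007 -0.0025" --pt "0 0 -0.015 0 0 0" --pt "0 0 -0.01 0 0 0" --pt "0 0 0 0 0 0"

```text
time_s: 2.12
tcp_pos: [0.6418, -0.282, 0.1013]
eef_rot: [-179.5, -0.1, -92.7]
contact_force: [-0.7, 0.0, -0.5]
gripper_width: 0.0569
```

```bash
python3 -c "
from h import *
delta([.6444,-.2762,.043],-92.4)"
```

```text
t 2.1167 dp [ 0.0026  0.0058 -0.0583] dw [0.0027 0.0079 0.0057] F [-0.7  0.  -0.5] M [0.08 0.19 0.01] w 0.0569
```

Emit:
carry_out --pt "0.001 0.002 -0.012 0.001 0.003 0.002" --pt "0.0005 0.001 -0.012 0 0.001 0" --pt "0 0 -0.012 0 0 0" --pt "0 0 -0.01 0 0 0" --pt "0 0 -0.005 0 0 0" --pt "0 0 0 0 0 0"

```text
time_s: 2.62
tcp_pos: [0.6435, -0.2805, 0.0481]
eef_rot: [-179.6, -0.1, -92.7]
contact_force: [0.1, -0.4, -0.3]
gripper_width: 0.0569
```

```bash
python3 -c "
from h import *
delta([.6444,-.2762,.043],-92.4)"
```

```text
t 2.6167 dp [ 0.0009  0.0043 -0.0051] dw [0.0026 0.0064 0.005 ] F [ 0.1 -0.4 -0.3] M [ 0.08  0.15 -0.02] w 0.0569
```

Emit:
carry_out --pt "0.001 0.003 -0.003 0.001 0.004 0.003" --pt "0 0.002 -0.002 0.001 0.002 0.002" --pt "0 0 0 0 0 0"

```text
time_s: 2.87
tcp_pos: [0.6448, -0.275, 0.0422]
eef_rot: [180.0, -0.0, -92.4]
contact_force: [-0.3, -0.5, 0.4]
gripper_width: 0.057
```

Emit:
carry_out --pt "0 0 0 0 0 0" --pt "0 0 0 0 0 0" --pt "0 0 0 0 0 0" --pt "0 0 0 0 0 0" --pt "0 0 0 0 0 0" --pt "0 0 0 0 0 0" --fingers 1 --force 45

```text
time_s: 3.37
tcp_pos: [0.6461, -0.2748, 0.0441]
eef_rot: [-179.9, -0.1, -92.3]
contact_force: [-0.2, 0.4, -0.8]
gripper_width: 0.0224
```

```bash
python3 -c "
from h import *
delta([.6444,-.2762,.043],-92.4)"
```

```text
t 3.3667 dp [-0.0017 -0.0014 -0.0011] dw [ 0.0012  0.0021 -0.0018] F [-0.2  0.4 -0.8] M [ 0.04  0.11 -0.01] w 0.0224
```

Emit:
carry_out --pt "0 0 0 0 0 0" --pt "0 0 0 0 0 0" --pt "0 0 0 0 0 0" --pt "0 0 0 0 0 0"

```text
time_s: 3.7
tcp_pos: [0.646, -0.2748, 0.0442]
eef_rot: [-179.9, -0.1, -92.3]
contact_force: [0.2, -0.2, -0.4]
gripper_width: 0.0177
```

```bash
python3 -c "
from h import *
delta([.6444,-.2762,.043],-92.4)"
```

```text
t 3.7 dp [-0.0016 -0.0014 -0.0012] dw [ 0.001   0.0023 -0.0015] F [ 0.2 -0.2 -0.4] M [ 0.13  0.1  -0.07] w 0.0177
```

Emit:
carry_out --pt "0 0 0.012 0 0 0" --pt "0 0 0.02 0 0 0" --pt "0 -0.004 0.02 0 0 0" --pt "-0.008 -0.01 0.014 0 0 -0.08" --pt "-0.018 -0.015 0.003 0 0 -0.11" --pt "-0.018 -0.015 0 0 0 -0.115" --pt "-0.018 -0.014 0 0 0 -0.115" --pt "-0.018 -0.014 0 0 0 -0.115" --pt "-0.018 -0.013 0 0 0 -0.115" --pt "-0.018 -0.013 0 0 0 -0.115" --pt "-0.015 -0.01 0 0 0 -0.115" --pt "-0.01 -0.006 0 0 0 -0.11"

```text
time_s: 4.7
tcp_pos: [0.5002, -0.3913, 0.1246]
eef_rot: [-179.7, 0.1, -151.2]
contact_force: [-0.5, -0.3, -2.2]
gripper_width: 0.0177
```

```bash
python3 -c "
from h import *
print(tray(0,-.09))
delta([*tray(0,-.09),.11],-167.8)"
```

```text
[ 0.48281923 -0.39886743]
t 4.7 dp [-0.0174 -0.0076 -0.0146] dw [ 0.0036  0.0031 -0.2898] F [-0.5 -0.3 -2.2] M [0.02 0.   0.  ] w 0.0177
```

Emit:
carry_out --pt "-0.005 -0.002 0 0.001 0.001 -0.1" --pt "-0.004 -0.002 0 0 0 -0.09" --pt "-0.002 -0.001 0 0 0 -0.05" --pt "0 0 0 0 0 0" --pt "0 0 0 0 0 0"

```text
time_s: 5.12
tcp_pos: [0.485, -0.3988, 0.1293]
eef_rot: [-179.8, 0.1, -166.2]
contact_force: [0.8, 0.2, -1.5]
gripper_width: 0.0169
```

```bash
python3 -c "
from h import *
delta([*tray(0,-.09),.11],-167.8)
for n in ('side','top'): cv2.imwrite(f'pics/{n}2.png',r.capture(n)[:,:,::-1])
"
```

```text
t 5.1167 dp [-0.0022 -0.0001 -0.0193] dw [ 0.0037  0.0035 -0.0277] F [ 0.8  0.2 -1.5] M [0.03 0.02 0.01] w 0.0169
```

View pics/side2.png

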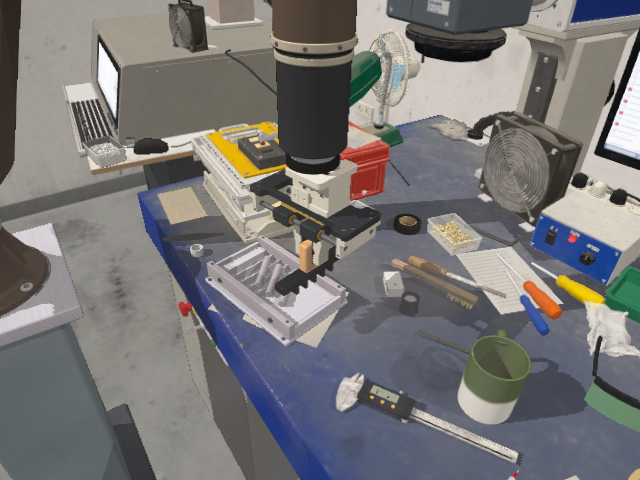

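View pics/top2.png

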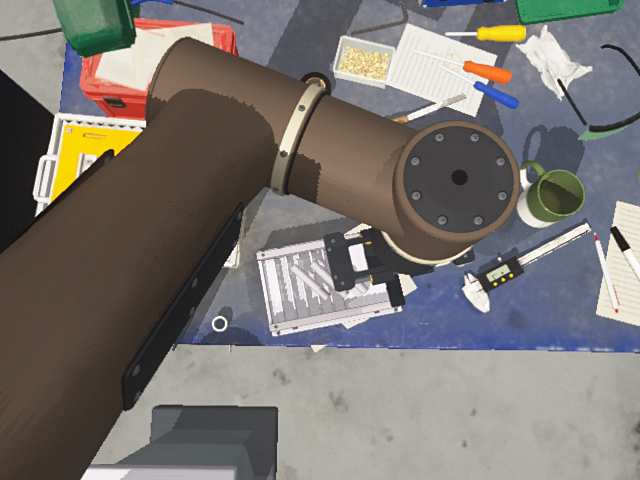

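Emit:
carry_out --pt "-0.001 0 -0.015 0.002 0.002 -0.012" --pt "0 0 -0.017 0.001 0.001 -0.01" --pt "0 0 -0.012 0 0 -0.003" --pt "0 0 -0.004 0 0 0" --pt "0 0 0 0 0 0"

```text
time_s: 5.63
tcp_pos: [0.4866, -0.3983, 0.0814]
eef_rot: [-179.8, 0.2, -167.1]
contact_force: [-0.1, -0.9, -1.6]
gripper_width: 0.0179
```

```bash
python3 -c "
from h import *
delta([*tray(0,-.09),.07],-167.8)
"
```

```text
t 5.6333 dp [-0.0038 -0.0006 -0.0114] dw [ 0.0023  0.0034 -0.0117] F [-0.1 -0.9 -1.6] M [0.02 0.08 0.03] w 0.0179
```

Emit:
carry_out --pt "-0.002 0 -0.003 0.001 0.002 -0.006" --pt "-0.001 0 -0.003 0.001 0.001 -0.004" --pt "0 0 -0.0015 0 0 0" --pt "0 0 -0.001 0 0 0" --pt "0 0 -0.001 0 0 0"

```text
time_s: 6.05
tcp_pos: [0.4849, -0.3986, 0.0733]
eef_rot: [-179.9, 0.1, -167.6]
contact_force: [0.3, -0.6, -1.7]
gripper_width: 0.0179
```

Emit:
carry_out --pt "0 0 -0.001 0 0 0" --pt "0 0 -0.001 0 0 0"

```text
time_s: 6.22
tcp_pos: [0.4853, -0.3988, 0.0718]
eef_rot: [-179.8, 0.2, -167.6]
contact_force: [-0.1, 0.5, -0.8]
gripper_width: 0.0178
```

```bash
python3 -c "
from h import *
delta([*tray(0,-.09),.07],-167.8)
"
```

```text
t 6.2167 dp [-0.0024 -0.     -0.0018] dw [ 0.002   0.0031 -0.004 ] F [-0.1  0.5 -0.8] M [0.03 0.03 0.  ] w 0.0178
```

Emit:
carry_out --pt "-0.001 0 -0.001 0.001 0.001 -0.002" --pt "0 0 -0.001 0 0 0"

```text
time_s: 6.38
tcp_pos: [0.4844, -0.3989, 0.0701]
eef_rot: [-179.9, 0.1, -167.7]
contact_force: [-0.5, 0.8, 3.2]
gripper_width: 0.0177
```

Emit:
carry_out --pt "0 0 -0.001 0 0 0" --pt "0 0 -0.001 0 0 0"

```text
time_s: 6.55
tcp_pos: [0.4844, -0.399, 0.0699]
eef_rot: [-179.9, 0.1, -167.6]
contact_force: [-2.6, 4.9, 10.0]
gripper_width: 0.0178
```

Emit:
carry_out --pt "0 0 -0.001 0 0 0" --pt "0 0 -0.001 0 0 0"

```text
time_s: 6.72
tcp_pos: [0.4844, -0.3989, 0.07]
eef_rot: [-179.8, 0.1, -167.6]
contact_force: [-1.7, 2.5, 7.1]
gripper_width: 0.0177
```

```bash
python3 -c "
from h import *
delta([*tray(0,-.09),.07],-167.8)
"
```

```text
t 6.7167 dp [-0.0016  0.0001  0.    ] dw [ 0.0025  0.0029 -0.0033] F [-1.7  2.5  7.1] M [ 0.98  0.9  -0.08] w 0.0177
```

Emit:
carry_out --pt "0 0 -0.001 0.001 0.0025 -0.002" --pt "-0.0004 0.002 -0.001 0 0.001 0" --pt "-0.0006 0.003 -0.0011 0 0 0" --pt "-0.0006 0.003 -0.0011 0 0 0"

```text
time_s: 7.05
tcp_pos: [0.4851, -0.3939, 0.0701]
eef_rot: [-179.5, 0.2, -167.6]
contact_force: [-1.0, -3.9, 6.2]
gripper_width: 0.0177
```

```bash
cat >> h.py <<'E'
def chk():
    s=delta([*TC,.07],-167.8)
    d=s['tcp_pos'][:2]-TC; F=s['contact_force'];M=s['moment']
    rot=lambda v:(v[0]*np.cos(A)+v[1]*np.sin(A),-v[0]*np.sin(A)+v[1]*np.cos(A))
    print('tray x,y mm',np.round([d@EX*1e3,d@EY*1e3],1),'z',round(s['tcp_pos'][2]*1e3,2),'Ft',np.round(rot(F),1),'Fz',round(F[2],1),'Mt',np.round(rot(M),2))
    cur=Ro.from_euler('xyz',s['eef_rot'],degrees=True);w=(Ro.from_euler('xyz',[180,0,-167.8],degrees=True)*cur.inv()).as_rotvec();print('dw tray',np.round(rot(w),4))
E
python3 -c "
from h import *
chk()"
```

```text
t 7.05 dp [-0.0213  0.083  -0.0001] dw [ 0.0077  0.0046 -0.0032] F [-1.  -3.9  6.2] M [-1.72  0.48  0.09] w 0.0177
tray x,y mm [  3.3 -85.6] z 70.1 Ft [-1.8 -3.6] Fz 6.2 Mt [-1.58  0.83]
dw tray [0.0085 0.0028]
```

Emit:
carry_out --pt "-0.0008 0.003 -0.0013 0.002 0.0015 -0.001" --pt "-0.0008 0.003 -0.0013 0.002 0.0015 -0.001" --pt "-0.0008 0.003 -0.0013 0.002 0.001 -0.001" --pt "-0.0008 0.003 -0.0013 0.002 0.001 0" --pt "-0.0007 0.003 -0.0013 0.002 0.001 0"

```text
time_s: 7.47
tcp_pos: [0.4857, -0.3833, 0.0701]
eef_rot: [-179.4, 0.4, -167.5]
contact_force: [-0.4, -2.3, 8.5]
gripper_width: 0.0175
```

```bash
python3 -c "
from h import *
chk()"
```

```text
t 7.4667 dp [-0.0219  0.0724 -0.0001] dw [ 0.0087  0.0082 -0.0049] F [-0.4 -2.3  8.5] M [-0.82  0.85  0.03] w 0.0175
tray x,y mm [  6.1 -75.4] z 70.1 Ft [-0.8 -2.1] Fz 8.5 Mt [-0.62  1.  ]
dw tray [0.0103 0.0062]
```

Emit:
carry_out --pt "-0.002 0.004 -0.0012 0.005 0.004 -0.002" --pt "-0.002 0.004 -0.0012 0.005 0.004 -0.002" --pt "-0.002 0.004 -0.0012 0.005 0.004 -0.002" --pt "-0.002 0.004 -0.0012 0.005 0.003 -0.001" --pt "-0.002 0.004 -0.0012 0.005 0.003 -0.001"

```text
time_s: 7.88
tcp_pos: [0.4815, -0.3672, 0.0701]
eef_rot: [179.7, 0.2, -167.7]
contact_force: [0.6, -5.1, 6.8]
gripper_width: 0.0177
```

```bash
python3 -c "
from h import *
chk()"
```

```text
t 7.8833 dp [-0.0177  0.0563 -0.0001] dw [-0.0059  0.0019 -0.0022] F [ 0.6 -5.1  6.8] M [-2.13  0.11  0.07] w 0.0177
tray x,y mm [  5.4 -58.8] z 70.11 Ft [-0.5 -5.1] Fz 6.8 Mt [-2.05  0.56]
dw tray [-0.0054  0.0031]
```

Emit:
carry_out --pt "-0.0018 0.004 -0.0014 0.001 0.002 -0.001" --pt "-0.0018 0.004 -0.0014 0.001 0.002 -0.001" --pt "-0.0018 0.004 -0.0014 0.002 0.002 0" --pt "-0.0018 0.004 -0.0014 0.002 0.002 0" --pt "-0.0018 0.004 -0.0014 0.002 0.002 0"

```text
time_s: 8.3
tcp_pos: [0.4789, -0.352, 0.0701]
eef_rot: [179.9, 0.3, -167.6]
contact_force: [0.9, -3.7, 9.8]
gripper_width: 0.0177
```

```bash
python3 -c "
from h import *
chk()
for n in ['side']: cv2.imwrite(f'pics/{n}3.png',cv2.resize(r.capture(n)[190:340,190:390,::-1],None,fx=4,fy=4,interpolation=cv2.INTER_CUBIC))
"
```

```text
t 8.3 dp [-0.0151  0.0411 -0.0001] dw [-0.0025  0.0047 -0.0042] F [ 0.9 -3.7  9.8] M [-1.76  0.35  0.01] w 0.0177
tray x,y mm [  6.1 -43.4] z 70.12 Ft [ 0.1 -3.8] Fz 9.8 Mt [-1.65  0.71]
dw tray [-0.0014  0.0051]
```

View pics/side3.png

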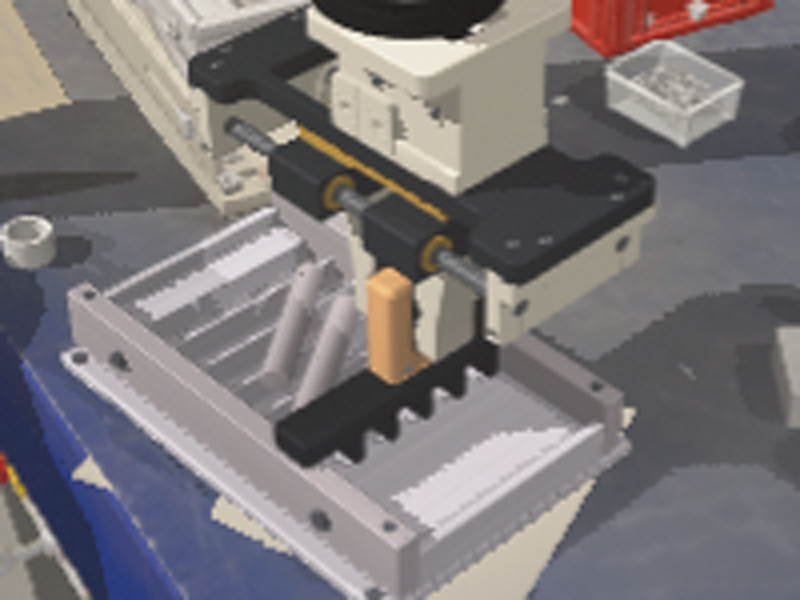

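Emit:
carry_out --pt "-0.0022 0.004 -0.0014 0.001 0.006 -0.002" --pt "-0.0022 0.004 -0.0014 0.001 0.006 -0.002" --pt "-0.0022 0.004 -0.0014 0.001 0.006 -0.001" --pt "-0.0022 0.004 -0.0014 0.001 0.006 -0.001"

```text
time_s: 8.68
tcp_pos: [0.4763, -0.3394, 0.0702]
eef_rot: [-179.9, -0.4, -167.8]
contact_force: [-0.2, -3.4, 8.5]
gripper_width: 0.0176
```

```bash
python3 -c "
from h import *
chk()"
```

```text
t 8.6833 dp [-0.0125  0.0285 -0.0002] dw [ 0.0025 -0.0059 -0.0006] F [-0.2 -3.4  8.5] M [-1.41 -0.65 -0.01] w 0.0176
tray x,y mm [  6.2 -30.5] z 70.16 Ft [-0.9 -3.3] Fz 8.5 Mt [-1.52 -0.34]
dw tray [ 0.0012 -0.0063]
```

Emit:
carry_out --pt "-0.0025 0.004 -0.0014 0.002 0 -0.001" --pt "-0.0025 0.004 -0.0014 0.002 0 0" --pt "-0.0025 0.004 -0.0014 0.002 0.001 0" --pt "-0.0025 0.004 -0.0014 0.002 0.001 0"

```text
time_s: 9.02
tcp_pos: [0.4739, -0.3284, 0.0706]
eef_rot: [-179.6, 0.3, -167.6]
contact_force: [-0.9, -20.3, 5.2]
gripper_width: 0.018
```

```bash
python3 -c "
from h import *
chk()"
```

```text
t 9.0167 dp [-0.0101  0.0175 -0.0006] dw [ 0.0059  0.0075 -0.0034] F [ -0.9 -20.3   5.2] M [-8.58  0.2  -0.18] w 0.018
tray x,y mm [  6.2 -19.3] z 70.59 Ft [ -5.2 -19.6] Fz 5.2 Mt [-8.35  2.01]
dw tray [0.0073 0.0061]
```

Emit:
carry_out --pt "0.001 -0.004 -0.001 0 0 0" --pt "0 -0.002 -0.001 0.001 0.002 -0.002"

```text
time_s: 9.18
tcp_pos: [0.4748, -0.333, 0.07]
eef_rot: [-179.7, 0.3, -167.8]
contact_force: [-0.5, 14.0, 20.1]
gripper_width: 0.0178
```

```bash
python3 -c "
from h import *
chk()
for n in ['side']: cv2.imwrite(f'pics/{n}4.png',cv2.resize(r.capture(n)[190:340,190:390,::-1],None,fx=4,fy=4,interpolation=cv2.INTER_CUBIC))
cv2.imwrite('pics/top4.png',cv2.resize(r.capture('top')[210:350,240:425,::-1],None,fx=4.2,fy=4.2,interpolation=cv2.INTER_CUBIC))
"
```

```text
t 9.1833 dp [-0.011   0.0221 -0.    ] dw [ 0.0038  0.0067 -0.0008] F [-0.5 14.  20.1] M [ 5.39  0.67 -0.08] w 0.0178
tray x,y mm [  6.1 -23.9] z 70.05 Ft [ 2.5 13.8] Fz 20.1 Mt [ 5.41 -0.48]
dw tray [0.0052 0.0057]
```

View pics/side4.png

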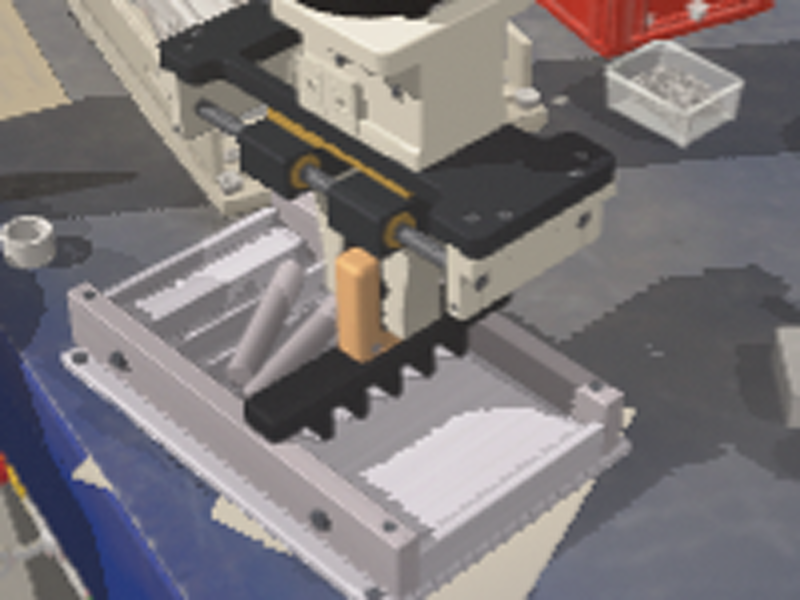

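View pics/top4.png

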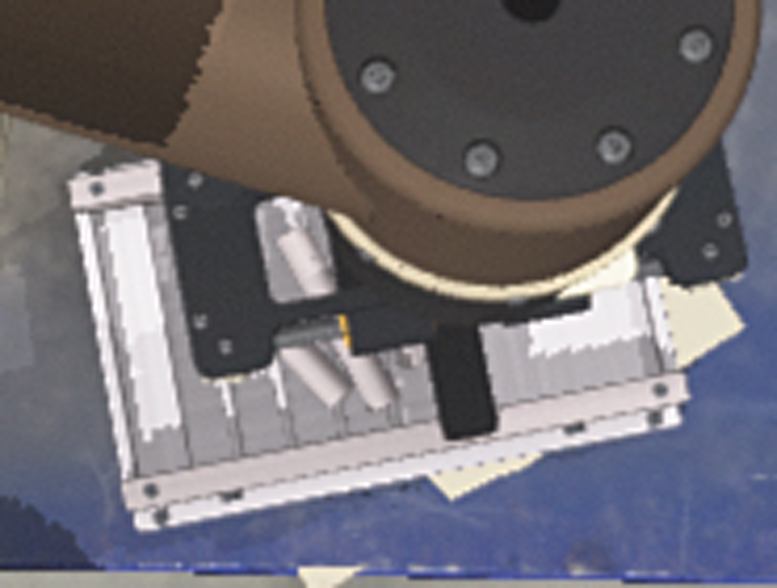

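Emit:
carry_out --pt "-0.001 0.001 -0.0008 0.002 0.003 -0.001" --pt "-0.0018 0.003 -0.0012 0.002 0.003 -0.001" --pt "-0.0018 0.003 -0.0014 0.002 0.003 -0.001"

```text
time_s: 9.53
tcp_pos: [0.4739, -0.3276, 0.0701]
eef_rot: [-179.8, 0.2, -167.8]
contact_force: [1.4, -6.8, 10.4]
gripper_width: 0.0178
```

```bash
python3 -c "
from h import *
chk()"
```

```text
t 9.5333 dp [-0.0101  0.0167 -0.0001] dw [ 0.002   0.0038 -0.0007] F [ 1.4 -6.8 10.4] M [-2.79  0.18  0.04] w 0.0178
tray x,y mm [  6.3 -18.5] z 70.14 Ft [-0.  -6.9] Fz 10.4 Mt [-2.69  0.77]
dw tray [0.0028 0.0033]
```

Emit:
carry_out --pt "-0.0025 0.003 -0.0013 0.002 0.004 -0.001" --pt "-0.0025 0.003 -0.0013 0.002 0.004 0" --pt "-0.0025 0.003 -0.0013 0.002 0.003 0"

```text
time_s: 9.78
tcp_pos: [0.4718, -0.3216, 0.0702]
eef_rot: [-179.8, 0.1, -167.7]
contact_force: [1.9, -5.6, 8.4]
gripper_width: 0.0179
```

```bash
python3 -c "
from h import *
chk()"
```

```text
t 9.7833 dp [-0.008   0.0107 -0.0002] dw [ 0.0024  0.0028 -0.0023] F [ 1.9 -5.6  8.4] M [-2.11 -0.37  0.04] w 0.0179
tray x,y mm [  5.6 -12.1] z 70.2 Ft [ 0.7 -5.9] Fz 8.4 Mt [-2.14  0.09]
dw tray [0.0029 0.0023]
```

Emit:
carry_out --pt "-0.0025 0.003 -0.0014 0.002 0.005 -0.001" --pt "-0.0025 0.003 -0.0014 0.002 0.004 -0.001" --pt "-0.0025 0.003 -0.0014 0.002 0.004 0" --pt "-0.0025 0.003 -0.0014 0.002 0.004 0"

```text
time_s: 10.12
tcp_pos: [0.4698, -0.3141, 0.0702]
eef_rot: [-179.8, 0.0, -167.6]
contact_force: [2.1, -6.4, 7.5]
gripper_width: 0.0176
```

```bash
python3 -c "
from h import *
chk()"
```

```text
t 10.1167 dp [-0.006   0.0032 -0.0002] dw [ 0.0037  0.0009 -0.004 ] F [ 2.1 -6.4  7.5] M [-2.4  -0.5   0.01] w 0.0176
tray x,y mm [ 5.2 -4.4] z 70.19 Ft [ 0.7 -6.6] Fz 7.5 Mt [-2.45  0.02]
dw tray [0.0038 0.0001]
```

Emit:
carry_out --pt "-0.0025 0.003 -0.0016 0.003 0.005 -0.002" --pt "-0.0025 0.003 -0.0016 0.003 0.004 -0.001" --pt "-0.0025 0.003 -0.0016 0.003 0.004 -0.001" --pt "-0.0025 0.003 -0.0015 0.003 0.004 0"

```text
time_s: 10.45
tcp_pos: [0.4684, -0.3074, 0.0702]
eef_rot: [-179.9, 0.0, -167.6]
contact_force: [2.4, -6.3, 9.7]
gripper_width: 0.0178
```

```bash
python3 -c "
from h import *
chk()
for n in ['side']: cv2.imwrite(f'pics/{n}5.png',cv2.resize(r.capture(n)[190:340,190:390,::-1],None,fx=4,fy=4,interpolation=cv2.INTER_CUBIC))
"
```

```text
t 10.45 dp [-0.0046 -0.0035 -0.0002] dw [ 0.0021  0.0005 -0.0039] F [ 2.4 -6.3  9.7] M [-2.55 -0.55  0.06] w 0.0178
tray x,y mm [5.3 2.4] z 70.21 Ft [ 1.  -6.6] Fz 9.7 Mt [-2.61  0.  ]
dw tray [0.0022 0.    ]
```

View pics/side5.png

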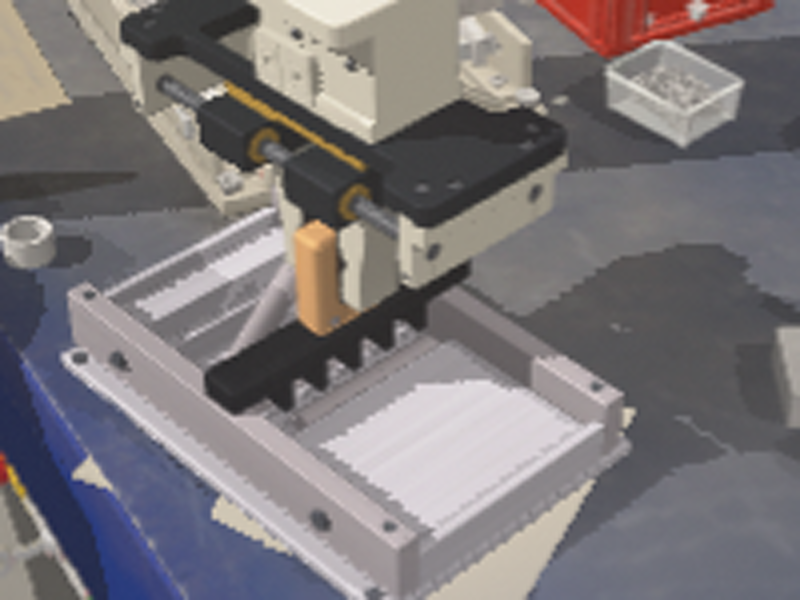

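Emit:
carry_out --pt "-0.0025 0.003 -0.0015 0.003 0.005 -0.002" --pt "-0.0025 0.003 -0.0015 0.003 0.004 -0.002" --pt "-0.0025 0.003 -0.0015 0.003 0.004 -0.001" --pt "-0.0025 0.003 -0.0015 0.003 0.004 0"

```text
time_s: 10.83
tcp_pos: [0.4669, -0.3003, 0.0702]
eef_rot: [180.0, -0.0, -167.7]
contact_force: [2.3, -7.7, 7.6]
gripper_width: 0.0176
```

```bash
python3 -c "
from h import *
chk()"
```

```text
t 10.8333 dp [-0.0031 -0.0106 -0.0002] dw [-0.0003 -0.0002 -0.0024] F [ 2.3 -7.7  7.6] M [-2.81 -0.54  0.02] w 0.0176
tray x,y mm [5.2 9.7] z 70.18 Ft [ 0.6 -8. ] Fz 7.6 Mt [-2.86  0.07]
dw tray [-0.0004 -0.0002]
```

Emit:
carry_out --pt "-0.0025 0.003 -0.0017 0.002 0.005 -0.001" --pt "-0.0025 0.003 -0.0017 0.002 0.004 -0.001" --pt "-0.0025 0.003 -0.0017 0.002 0.004 -0.001" --pt "-0.0025 0.003 -0.0016 0.002 0.004 0"

```text
time_s: 11.17
tcp_pos: [0.4658, -0.2941, 0.0702]
eef_rot: [-179.9, -0.0, -167.6]
contact_force: [1.8, -6.9, 8.6]
gripper_width: 0.0176
```

```bash
python3 -c "
from h import *
chk()"
```

```text
t 11.1667 dp [-0.002  -0.0168 -0.0002] dw [ 0.0026  0.     -0.0033] F [ 1.8 -6.9  8.6] M [-2.76 -0.52 -0.01] w 0.0176
tray x,y mm [ 5.5 16. ] z 70.22 Ft [ 0.3 -7.2] Fz 8.6 Mt [-2.8   0.07]
dw tray [ 0.0026 -0.0005]
```

Emit:
carry_out --pt "-0.0028 0.003 -0.0017 0.003 0.005 -0.002" --pt "-0.0028 0.003 -0.0017 0.003 0.004 -0.001" --pt "-0.0028 0.003 -0.0017 0.003 0.004 -0.001" --pt "-0.0028 0.003 -0.0016 0.003 0.004 0"

```text
time_s: 11.5
tcp_pos: [0.4642, -0.2875, 0.0702]
eef_rot: [-179.9, 0.1, -167.6]
contact_force: [2.3, -5.8, 9.3]
gripper_width: 0.0179
```

```bash
python3 -c "
from h import *
chk()"
```

```text
t 11.5 dp [-0.0004 -0.0234 -0.0002] dw [ 0.0012  0.0013 -0.0036] F [ 2.3 -5.8  9.3] M [-2.64 -0.55  0.02] w 0.0179
tray x,y mm [ 5.3 22.8] z 70.21 Ft [ 1.  -6.1] Fz 9.3 Mt [-2.7   0.02]
dw tray [0.0014 0.001 ]
```

Emit:
carry_out --pt "-0.0028 0.003 -0.0016 0.003 0.006 -0.002" --pt "-0.0028 0.003 -0.0016 0.003 0.005 -0.001" --pt "-0.0028 0.003 -0.0016 0.003 0.005 -0.001" --pt "-0.0028 0.003 -0.0016 0.003 0.005 -0.001"

```text
time_s: 11.83
tcp_pos: [0.4623, -0.2806, 0.0702]
eef_rot: [179.9, -0.1, -167.7]
contact_force: [1.8, -7.9, 9.3]
gripper_width: 0.0176
```

```bash
python3 -c "
from h import *
chk()
for n in ['side']: cv2.imwrite(f'pics/{n}6.png',cv2.resize(r.capture(n)[190:340,190:390,::-1],None,fx=4,fy=4,interpolation=cv2.INTER_CUBIC))
"
```

```text
t 11.8333 dp [ 0.0015 -0.0303 -0.0002] dw [-0.001  -0.0018 -0.0026] F [ 1.8 -7.9  9.3] M [-2.85 -0.7   0.02] w 0.0176
tray x,y mm [ 5. 30.] z 70.18 Ft [ 0.1 -8.1] Fz 9.3 Mt [-2.93 -0.08]
dw tray [-0.0014 -0.0016]
```

View pics/side6.png

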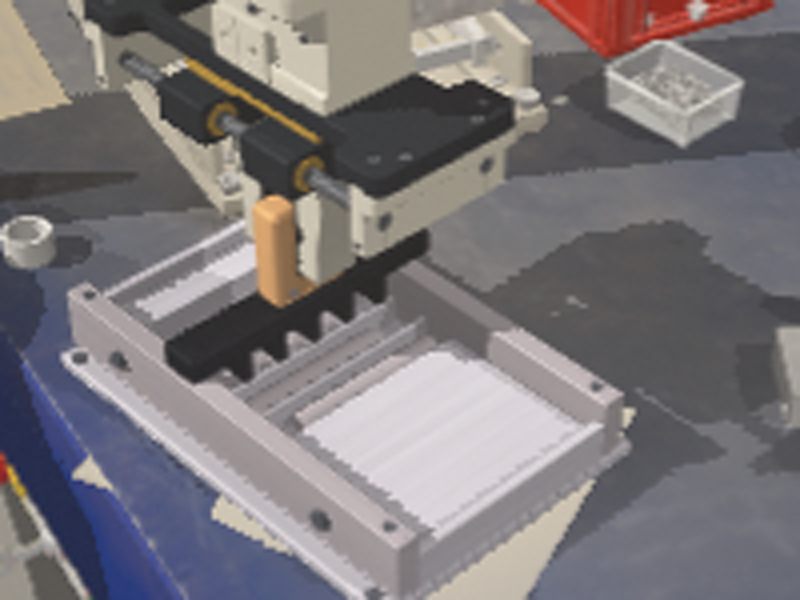

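Emit:
carry_out --pt "-0.0028 0.003 -0.0016 0.002 0.004 -0.002" --pt "-0.0028 0.003 -0.0016 0.002 0.004 -0.001" --pt "-0.0028 0.003 -0.0016 0.002 0.004 -0.001" --pt "-0.0028 0.003 -0.0016 0.002 0.004 -0.001"

```text
time_s: 12.22
tcp_pos: [0.4606, -0.2735, 0.0702]
eef_rot: [-180.0, 0.0, -167.7]
contact_force: [1.7, -7.7, 9.2]
gripper_width: 0.0178
```

```bash
python3 -c "
from h import *
chk()"
```

```text
t 12.2167 dp [ 0.0032 -0.0374 -0.0002] dw [ 0.0007  0.0003 -0.0015] F [ 1.7 -7.7  9.2] M [-2.88 -0.59 -0.  ] w 0.0178
tray x,y mm [ 4.8 37.2] z 70.22 Ft [ 0.1 -7.9] Fz 9.2 Mt [-2.94  0.03]
dw tray [0.0007 0.0002]
```

Emit:
carry_out --pt "-0.0028 0.003 -0.0016 0.003 0.005 -0.002" --pt "-0.0028 0.003 -0.0016 0.003 0.004 -0.001" --pt "-0.0028 0.003 -0.0016 0.002 0.004 -0.001" --pt "-0.0028 0.003 -0.0016 0.002 0.004 -0.001"

```text
time_s: 12.55
tcp_pos: [0.4587, -0.2664, 0.0702]
eef_rot: [-180.0, 0.0, -167.8]
contact_force: [2.0, -6.6, 10.0]
gripper_width: 0.0178
```

```bash
python3 -c "
from h import *
chk()"
```

```text
t 12.55 dp [ 0.0051 -0.0445 -0.0002] dw [ 0.0003  0.0009 -0.0008] F [ 2.  -6.6 10. ] M [-2.9  -0.52  0.04] w 0.0178
tray x,y mm [ 4.4 44.5] z 70.2 Ft [ 0.5 -6.9] Fz 10.0 Mt [-2.94  0.11]
dw tray [0.0005 0.0008]
```

Emit:
carry_out --pt "-0.0028 0.003 -0.0016 0.003 0.005 -0.002" --pt "-0.0028 0.003 -0.0016 0.003 0.005 -0.001" --pt "-0.0028 0.003 -0.0016 0.002 0.004 -0.001" --pt "-0.0028 0.003 -0.0016 0.002 0.004 -0.001"

```text
time_s: 12.88
tcp_pos: [0.4569, -0.2592, 0.0702]
eef_rot: [180.0, 0.0, -167.8]
contact_force: [2.1, -7.4, 10.5]
gripper_width: 0.0178
```

```bash
python3 -c "
from h import *
chk()"
```

```text
t 12.8833 dp [ 0.0069 -0.0517 -0.0002] dw [-0.0002  0.0005 -0.0002] F [ 2.1 -7.4 10.5] M [-2.95 -0.62  0.  ] w 0.0178
tray x,y mm [ 4.2 52. ] z 70.21 Ft [ 0.5 -7.7] Fz 10.5 Mt [-3.02  0.02]
dw tray [-0.0001  0.0005]
```

Emit:
carry_out --pt "-0.0028 0.003 -0.0016 0.003 0.005 -0.002" --pt "-0.0028 0.003 -0.0016 0.003 0.005 -0.001" --pt "-0.0028 0.003 -0.0016 0.002 0.004 -0.001" --pt "-0.0028 0.003 -0.0016 0.002 0.004 -0.001"

```text
time_s: 13.22
tcp_pos: [0.4551, -0.252, 0.0702]
eef_rot: [180.0, 0.0, -167.8]
contact_force: [1.6, -7.0, 10.0]
gripper_width: 0.018
```

```bash
python3 -c "
from h import *
chk()
for n in ['side']: cv2.imwrite(f'pics/{n}7.png',cv2.resize(r.capture(n)[180:330,170:370,::-1],None,fx=4,fy=4,interpolation=cv2.INTER_CUBIC))
"
```

```text
t 13.2167 dp [ 0.0087 -0.0589 -0.0002] dw [-0.0009  0.0001  0.0004] F [ 1.6 -7.  10. ] M [-3.09 -0.64  0.02] w 0.018
tray x,y mm [ 3.9 59.4] z 70.23 Ft [ 0.1 -7.2] Fz 10.0 Mt [-3.16  0.03]
dw tray [-0.0008  0.0003]
```

View pics/side7.png

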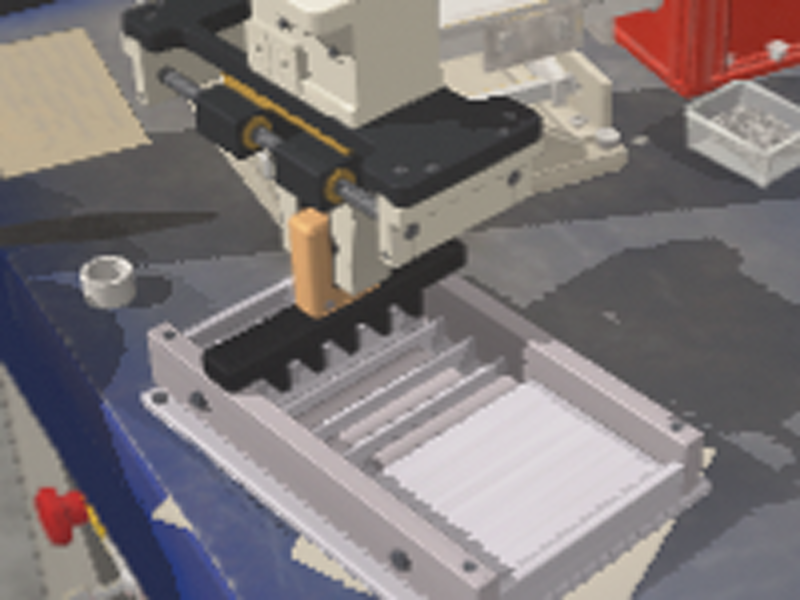

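Emit:
carry_out --pt "-0.0028 0.003 -0.0016 0.003 0.005 -0.001" --pt "-0.0028 0.003 -0.0016 0.003 0.005 -0.001" --pt "-0.0028 0.003 -0.0016 0.002 0.004 -0.001" --pt "-0.0028 0.003 -0.0016 0.002 0.004 0"

```text
time_s: 13.6
tcp_pos: [0.4533, -0.2446, 0.0702]
eef_rot: [179.9, 0.0, -167.7]
contact_force: [1.9, -8.4, 10.3]
gripper_width: 0.0178
```

```bash
python3 -c "
from h import *
chk()"
```

```text
t 13.6 dp [ 0.0105 -0.0663 -0.0002] dw [-0.0018 -0.0002 -0.0011] F [ 1.9 -8.4 10.3] M [-3.2  -0.62  0.02] w 0.0178
tray x,y mm [ 3.7 67.1] z 70.21 Ft [ 0.1 -8.6] Fz 10.3 Mt [-3.26  0.08]
dw tray [-0.0018  0.0002]
```

Emit:
carry_out --pt "-0.0028 0.003 -0.0016 0.002 0.004 -0.001" --pt "-0.0028 0.003 -0.0016 0.002 0.004 -0.001" --pt "-0.0028 0.003 -0.0016 0.002 0.004 -0.001" --pt "-0.0028 0.003 -0.0016 0.002 0.004 0"

```text
time_s: 13.93
tcp_pos: [0.4514, -0.2371, 0.0702]
eef_rot: [180.0, 0.1, -167.6]
contact_force: [2.0, -7.3, 9.7]
gripper_width: 0.0176
```

```bash
python3 -c "
from h import *
chk()"
```

```text
t 13.9333 dp [ 0.0124 -0.0738 -0.0002] dw [-0.0008  0.0011 -0.0028] F [ 2.  -7.3  9.7] M [-3.01 -0.52  0.02] w 0.0176
tray x,y mm [ 3.4 74.7] z 70.19 Ft [ 0.4 -7.6] Fz 9.7 Mt [-3.05  0.13]
dw tray [-0.0005  0.0012]
```

Emit:
carry_out --pt "-0.0028 0.003 -0.0016 0.003 0.005 -0.002" --pt "-0.0028 0.003 -0.0016 0.003 0.005 -0.001" --pt "-0.0028 0.003 -0.0016 0.002 0.004 -0.001" --pt "-0.0028 0.003 -0.0016 0.002 0.004 -0.001"

```text
time_s: 14.27
tcp_pos: [0.4495, -0.2296, 0.0702]
eef_rot: [179.9, 0.0, -167.7]
contact_force: [1.9, -7.6, 11.0]
gripper_width: 0.0179
```

```bash
python3 -c "
from h import *
chk()"
```

```text
t 14.2667 dp [ 0.0143 -0.0813 -0.0002] dw [-0.002   0.0002 -0.0026] F [ 1.9 -7.6 11. ] M [-3.23 -0.64 -0.  ] w 0.0179
tray x,y mm [ 3.2 82.5] z 70.18 Ft [ 0.3 -7.8] Fz 11.0 Mt [-3.29  0.05]
dw tray [-0.0019  0.0006]
```

Emit:
carry_out --pt "-0.0028 0.003 -0.0015 0.002 0.004 -0.001" --pt "-0.0028 0.003 -0.0015 0.002 0.004 -0.001" --pt "-0.0025 0.0025 -0.0015 0.002 0.004 -0.001" --pt "-0.001 0.001 -0.001 0.001 0.002 0"

```text
time_s: 14.6
tcp_pos: [0.448, -0.2237, 0.0703]
eef_rot: [179.9, 0.1, -167.6]
contact_force: [-0.3, -5.4, 7.4]
gripper_width: 0.0178
```

```bash
python3 -c "
from h import *
chk()
for n in ['side']: cv2.imwrite(f'pics/{n}8.png',cv2.resize(r.capture(n)[180:330,170:370,::-1],None,fx=4,fy=4,interpolation=cv2.INTER_CUBIC))
"
```

```text
t 14.6 dp [ 0.0158 -0.0872 -0.0003] dw [-0.0016  0.0006 -0.0037] F [-0.3 -5.4  7.4] M [-2.44  0.55 -0.06] w 0.0178
tray x,y mm [ 3.  88.5] z 70.26 Ft [-1.4 -5.2] Fz 7.4 Mt [-2.27  1.05]
dw tray [-0.0014  0.0009]
```

View pics/side8.png

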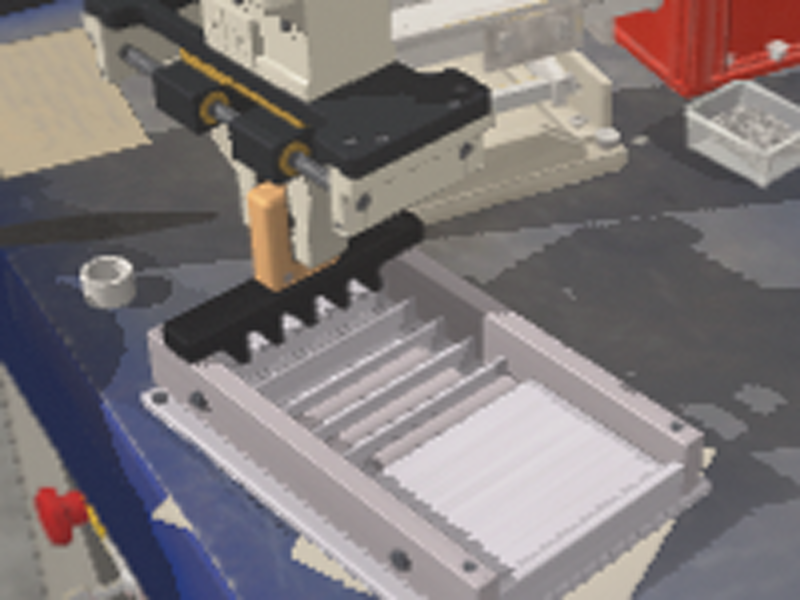

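Emit:
carry_out --pt "-0.0025 0.003 -0.0015 0.003 0.003 -0.002" --pt "-0.0015 0.002 -0.0012 0.002 0.003 -0.001"

```text
time_s: 14.82
tcp_pos: [0.4475, -0.2208, 0.0702]
eef_rot: [179.9, 0.1, -167.6]
contact_force: [-0.2, -6.1, 9.4]
gripper_width: 0.0173
```

```bash
python3 -c "
from h import *
chk()"
```

```text
t 14.8167 dp [ 0.0163 -0.0901 -0.0002] dw [-0.0028  0.0009 -0.0029] F [-0.2 -6.1  9.4] M [-2.93  0.13  0.02] w 0.0173
tray x,y mm [ 3.1 91.5] z 70.24 Ft [-1.5 -6. ] Fz 9.4 Mt [-2.84  0.75]
dw tray [-0.0025  0.0015]
```

Emit:
carry_out --pt "0 -0.001 0.003 0 0 0" --pt "0 -0.002 0.01 0 0 0" --pt "0 -0.004 0.018 0 0 0" --pt "0.002 -0.01 0.018 0 0 0" --pt "0.005 -0.015 0.008 0 0 0" --pt "0.008 -0.02 0 0 0 0" --pt "0.01 -0.015 0 0 0 0.05" --pt "0.012 -0.01 0 0 0 0.1" --pt "0.015 -0.005 0 0 0 0.11" --pt "0.015 0 0 0 0 0.11"

```text
time_s: 15.65
tcp_pos: [0.5045, -0.2993, 0.1227]
eef_rot: [178.8, -0.6, -146.2]
contact_force: [0.2, 0.2, -2.0]
gripper_width: 0.0181
```

```bash
python3 -c "
from h import *
delta([.646,-.2748,.1],-92.4)
for n in ['side']: cv2.imwrite(f'pics/{n}9.png',cv2.resize(r.capture(n)[150:390,150:470,::-1],None,fx=2.5,fy=2.5,interpolation=cv2.INTER_CUBIC))
"
```

```text
t 15.65 dp [ 0.1415  0.0245 -0.0227] dw [-0.002  -0.0248  0.9393] F [ 0.2  0.2 -2. ] M [-0.02 -0.13 -0.06] w 0.0181
```

View pics/side9.png

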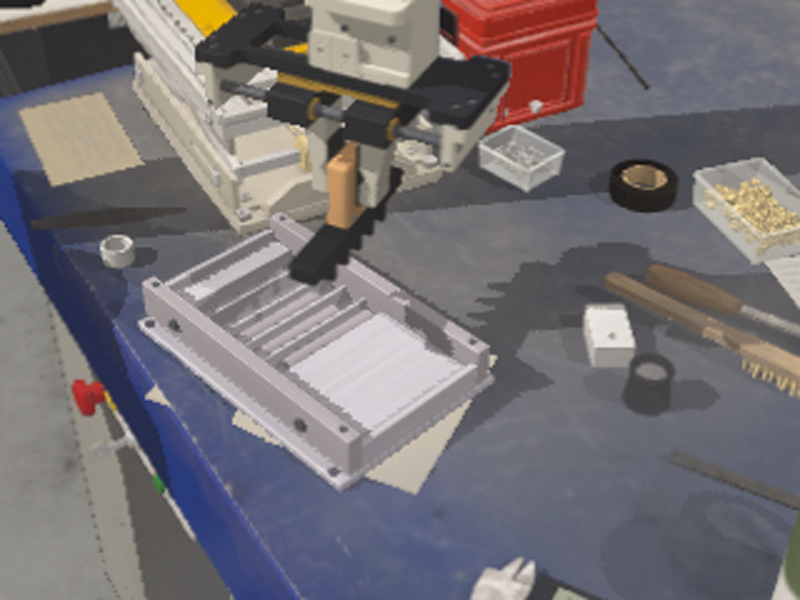

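Emit:
carry_out --pt "0.016 0 0 0 -0.008 0.09" --pt "0.016 0 0 0 -0.006 0.11" --pt "0.016 0.001 0 0 -0.005 0.11" --pt "0.016 0.001 0 0 0 0.11" --pt "0.016 0.002 0 0 0 0.11" --pt "0.016 0.004 0 0 0 0.11" --pt "0.014 0.004 -0.003 0 0 0.1" --pt "0.008 0.004 -0.003 0 0 0.06" --pt "0.003 0.002 -0.002 0 0 0.02" --pt "0 0 0 0 0 0"

```text
time_s: 16.53
tcp_pos: [0.6242, -0.272, 0.1003]
eef_rot: [178.0, 0.6, -97.0]
contact_force: [-0.3, 0.2, -1.2]
gripper_width: 0.0182
```

```bash
python3 -c "
from h import *
delta([.646,-.2748,.0442],-92.4)
"
```

```text
t 16.5333 dp [ 0.0218 -0.0028 -0.0561] dw [-0.0137 -0.0338  0.08  ] F [-0.3  0.2 -1.2] M [-0.06  0.03 -0.02] w 0.0182
```

Emit:
carry_out --pt "0.004 -0.001 -0.01 -0.006 -0.013 0.03" --pt "0.003 -0.001 -0.012 -0.005 -0.01 0.03" --pt "0.001 0 -0.01 -0.001 -0.004 0.01" --pt "0 0 -0.005 0 0 0" --pt "0 0 0 0 0 0"

```text
time_s: 16.95
tcp_pos: [0.6278, -0.2726, 0.0599]
eef_rot: [179.3, 0.2, -93.5]
contact_force: [-0.1, -0.3, -1.8]
gripper_width: 0.0179
```

```bash
python3 -c "
from h import *
delta([.636,-.2748,.0442],-92.4)
"
```

```text
t 16.95 dp [ 0.0082 -0.0022 -0.0157] dw [-0.0049 -0.0112  0.02  ] F [-0.1 -0.3 -1.8] M [ 0.06  0.06 -0.02] w 0.0179
```

Emit:
carry_out --pt "0.003 -0.001 -0.005 -0.003 -0.006 0.01" --pt "0.001 0 -0.004 -0.002 -0.004 0.006" --pt "0 0 -0.003 0 -0.001 0" --pt "0 0 -0.001 0 0 0" --pt "0 0 0 0 0 0"

```text
time_s: 17.37
tcp_pos: [0.6315, -0.2742, 0.0471]
eef_rot: [-179.9, -0.0, -92.8]
contact_force: [0.7, -0.1, -0.9]
gripper_width: 0.0176
```

```bash
python3 -c "
from h import *
delta([.636,-.2748,.0442],-92.4)
"
```

```text
t 17.3667 dp [ 0.0045 -0.0006 -0.0029] dw [0.0003 0.0013 0.0072] F [ 0.7 -0.1 -0.9] M [ 0.03  0.08 -0.03] w 0.0176
```

Emit:
carry_out --pt "0 0 -0.001 0 0.001 0" --pt "0 0 -0.001 0 0.001 0"

```text
time_s: 17.53
tcp_pos: [0.6318, -0.2744, 0.0456]
eef_rot: [-180.0, -0.0, -92.8]
contact_force: [-0.1, 1.3, -1.9]
gripper_width: 0.0177
```

Emit:
carry_out --pt "0 0 -0.0008 0 0.001 0" --pt "0 0 -0.0005 0 0 0"

```text
time_s: 17.7
tcp_pos: [0.6321, -0.2744, 0.0445]
eef_rot: [180.0, -0.0, -92.8]
contact_force: [0.9, 0.2, -1.6]
gripper_width: 0.0175
```

```bash
python3 -c "
from h import *
delta([.636,-.2748,.0442],-92.4)
cv2.imwrite('pics/side10.png',cv2.resize(r.capture('side')[150:390,150:470,::-1],None,fx=2.5,fy=2.5,interpolation=cv2.INTER_CUBIC))
"
```

```text
t 17.7 dp [ 0.0039 -0.0004 -0.0003] dw [ 0.0006 -0.0005  0.0076] F [ 0.9  0.2 -1.6] M [-0.    0.1  -0.01] w 0.0175
```

View pics/side10.png

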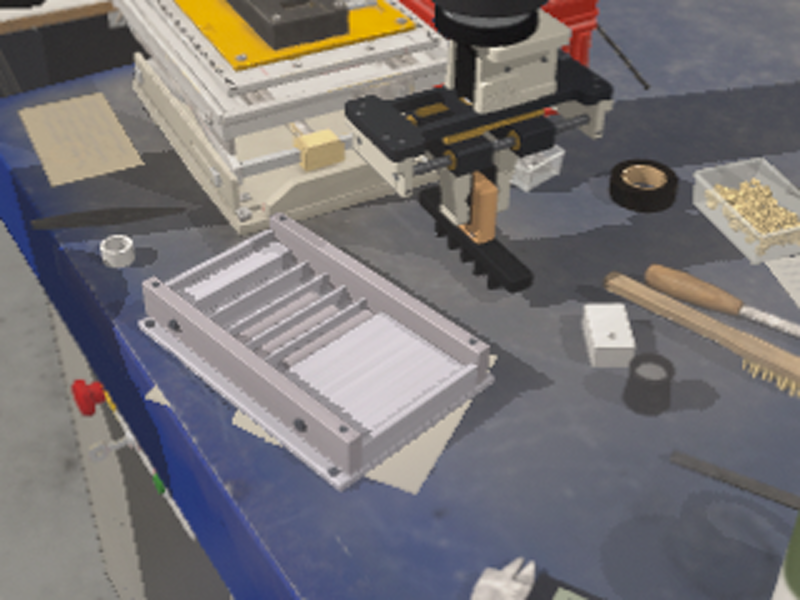

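Emit:
carry_out --pt "0 0 -0.0008 0 0 0" --pt "0 0 -0.0006 0 0 0"

```text
time_s: 17.92
tcp_pos: [0.6322, -0.2744, 0.0442]
eef_rot: [180.0, -0.1, -92.8]
contact_force: [-2.6, 1.5, 5.1]
gripper_width: 0.0178
```

Emit:
carry_out --pt "0 0 -0.0003 0 0 0" --pt "0 0 0 0 0 0" --pt "0 0 0 0 0 0" --pt "0 0 0 0 0 0" --pt "0 0 0 0 0 0" --fingers -0.3

```text
time_s: 18.33
tcp_pos: [0.6332, -0.2747, 0.0446]
eef_rot: [-179.9, -0.1, -92.8]
contact_force: [0.9, -0.2, -0.1]
gripper_width: 0.0457
```

```bash
python3 -c "
from h import *
delta([.632,-.2744,.0442],-92.8)
cv2.imwrite('pics/side11.png',cv2.resize(r.capture('side')[190:310,270:430,::-1],None,fx=5,fy=5,interpolation=cv2.INTER_CUBIC))
"
```

```text
t 18.3333 dp [-0.0012  0.0003 -0.0004] dw [ 0.0016  0.002  -0.0001] F [ 0.9 -0.2 -0.1] M [0.03 0.05 0.01] w 0.0457
```

View pics/side11.png

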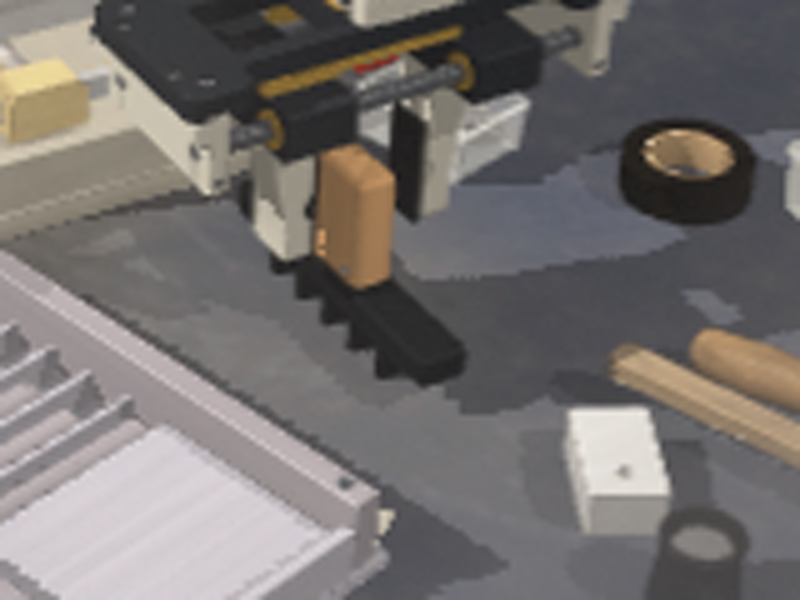

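Rake stands upright; the fingers are clear. Lift straight up, then away.

Emit:
carry_out --pt "0 0 0.006 0 0 0" --pt "-0.0005 0 0.012 0 0 0" --pt "-0.0005 0 0.02 0 0 0" --pt "-0.0005 0 0.025 0 0 0" --pt "0 0 0.025 0 0 0" --pt "0 -0.01 0.02 0 0 0" --pt "0 -0.025 0.01 0 0 0" --pt "0 -0.03 0 0 0 0" --pt "0 -0.03 0 0 0 0" --pt "0 -0.03 0 0 0 0" --pt "0 -0.02 0 0 0 0" --pt "0 0 0 0 0 0"

```text
time_s: 19.38
tcp_pos: [0.6313, -0.4248, 0.184]
eef_rot: [-179.4, -0.4, -92.5]
contact_force: [-0.8, 0.7, 0.2]
gripper_width: 0.0571
```

Emit:
carry_out --pt "-0.015 -0.025 0 0 0 0" --pt "-0.02 -0.03 0 0 0 0" --pt "-0.02 -0.03 0 0 0 0" --pt "-0.02 -0.03 0 0 0 0" --pt "-0.02 -0.02 0 0 0 0" --pt "0 0 0 0 0 0" --pt "0 0 0 0 0 0"

```text
time_s: 19.97
tcp_pos: [0.5341, -0.5621, 0.192]
eef_rot: [-179.1, -0.6, -92.2]
contact_force: [0.7, -0.3, 1.3]
gripper_width: 0.0572
```

```bash
python3 -c "
from h import *
delta([.632,-.2744,.0442],-92.8)
cv2.imwrite('pics/side12.png',cv2.resize(r.capture('side')[150:390,150:470,::-1],None,fx=2.5,fy=2.5,interpolation=cv2.INTER_CUBIC))
cv2.imwrite('pics/top12.png',cv2.resize(r.capture('top')[140:350,200:460,::-1],None,fx=3,fy=2.85,interpolation=cv2.INTER_CUBIC))
"
```

```text
t 19.9667 dp [ 0.0979  0.2877 -0.1478] dw [ 0.0106  0.0152 -0.0112] F [ 0.7 -0.3  1.3] M [ 0.1   0.08 -0.  ] w 0.0572
```

View pics/side12.png

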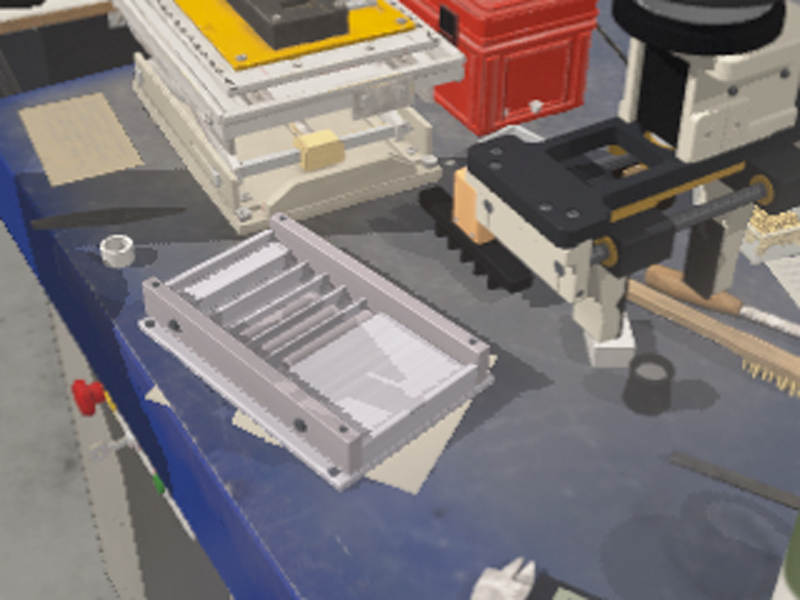

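View pics/top12.png

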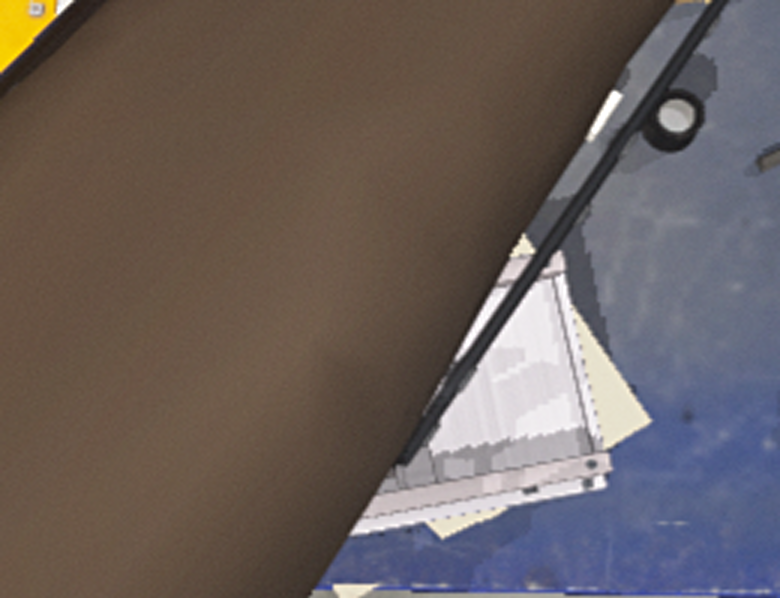

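Emit:
carry_out --pt "-0.02 -0.015 0 0 0 -0.05" --pt "-0.025 -0.012 0 0 0 -0.1" --pt "-0.025 -0.008 0 0 0 -0.1" --pt "-0.025 -0.005 0 0 0 -0.1" --pt "-0.025 -0.005 0 0 0 -0.1" --pt "-0.025 -0.005 0 0 0 -0.1" --pt "-0.025 -0.003 0 0 0 -0.1" --pt "-0.025 0 0 0 0 -0.1" --pt "-0.02 0 0 0 0 -0.05" --pt "0 0 0 0 0 0" --pt "0 0 0 0 0 0"

```text
time_s: 20.98
tcp_pos: [0.3252, -0.6034, 0.1955]
eef_rot: [-178.9, -0.5, -139.0]
contact_force: [0.3, 0.8, 0.3]
gripper_width: 0.0567
```

```bash
python3 -c "
from h import *
cv2.imwrite('pics/side13.png',r.capture('side')[:,:,::-1])
cv2.imwrite('pics/top13.png',cv2.resize(r.capture('top')[140:350,200:460,::-1],None,fx=3,fy=2.85,interpolation=cv2.INTER_CUBIC))
"
```

```text
(no output)
```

View pics/top13.png

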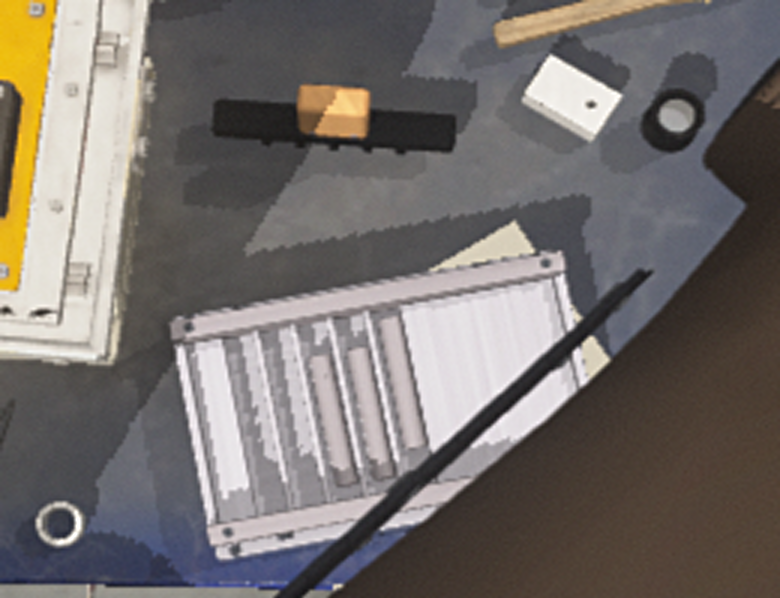

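```bash
python3 -c "
from plant import r
print(r.get_state()['time_s'],r.close_job())"
```

```text
the job is handed in; nothing more can be done
21.0833 None
```

I combed the tray in one pass: all three pins now lie in grooves 1, 2 and 3. I then stood the rake upright on the bench, clear of the tray, and handed the job in at 21.1 s.

**Combing:** The rake went from about y = -90 mm to +91.5 mm with its head on both rails. The vertical force read about 6–11 N for most of the way.
- **Catch:** It caught once near y = -19 mm, with about 20 N sideways and the head lifting about 0.5 mm. I backed off about 5 mm and went on.
- **Peak force:** Just after backing off I read 20 N down and 14 N sideways. That is the highest I read and is within the 35 N limit, but I only read the force at the end of each move, so short peaks in between are not ruled out.
- **Uneven pressure:** Early on the load leaned toward one rail and then the other, judging by the moments. I levelled the rake, and it stayed nearly even until the last few millimetres.

**Last checks:** The final top view shows the three pins in their grooves, the rake upright near (0.63, -0.27), and the block, loupe and collar where they were. The gripper is open and touching nothing.

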